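Fit a shelf arm into the slotted upright of a bakery cake stand

ROBOT

A 7-joint arm with a two-finger parallel gripper is mounted at the origin on the work surface. World frame = base frame: x ahead of the robot, y to its left, z up, the work surface at z = 0. Lengths are in m, angles in rad, forces in N, time in s.
With the tool pointing down it reaches from about 0.35 to 0.9 m from the base axis. Payload 19.9 kg.
Tool frame: the origin (TCP) lies at the centre of the arm's flange, where the gripper is bolted on; the fingertips stand 173 mm ahead of it and the grasp point (between the pads) lies 155 mm ahead of it (ctrl.pinch_z is the distance from the TCP to the grasp point, in m); z points along the fingers, y is the direction in which the jaws open and shut (so a half turn about z gives the same grasp; the last joint's range is limited). The gripper opens to 85 mm and grips with 20 to 120 N. Pads are 22 mm wide; open, the fingers measure 114 mm over their backs; the gripper's body (76 mm by 85 mm) begins 54 mm behind the grasp point. The pads swing forward as they close: fully open they stand 13 mm farther back than shut.
Start: joints at [1.246, 0.417, -0.01, 1.614, 0.005, 1.111, -0.053], TCP at [0.175, -0.6, 0.405] pointing down, gripper open.
Joint ranges: [-2.81, 2.81], [-0.39, 2.02], [-1.27, 1.25], [0.06, 2.57], [-1.19, 4.33], [0.19, 2], [-2.82, 2.82]. Speed limits (rad/s): [1.89, 1.89, 2.39, 2.39, 3.01, 3.01, 3.01].

INTERFACE

Orientations are given as a rotation vector (axis times angle).
In Python, from bench import get_obs, cams, job, ctrl gives the robot as it stands.
- The arm moves only by the tool servo_tool, never from a script. Its arguments are lists of equal length, an entry for each row: "linear": the shift along the world's x, y, z in cm, a list of three; "spin": the turn about the world's z in degrees; "jaw": the closure, from 0 (fully open) to 1 (shut). In form: {"linear": [[dx, dy, dz], ...], "spin": [spin, ...], "jaw": [jaw, ...]}. A call has 1 to 10 rows; each row shifts and turns the commanded pose from where the row before left it; what a row does not reach is not made up. A row lasts 1/8 s, in which the tool goes at most 62.5 mm and 10.7 degrees, less where a joint would pass 70% of its speed; a pose out of reach is approached as far as the arm can. A call with a gripper value outside its range is refused whole. The fingers move at their own pace and stop on an object; "grip_force" is the grip in N (left out, the last holds). Time passes only in rows, so rows that do not move let the fingers close. It gives the time, the measured TCP pose, the force and the opening at its end, in the units of the state.
- get_obs(): the state, without advancing time (a new reading comes with each control period).
- cams.get_image(name): name is "scene" or "side" or "wrist"; returns a dict with "img" (400x640x3 uint8, red, green, blue), "K" (3x3 intrinsics, pixels), "rvec" (rotation vector, rad) and "tvec" (3), from world to camera coordinates, as OpenCV has them. Camera axes: x right, y down, z forward; pixel columns grow to the right and rows downward; lengths in m; the calibration is good to about 2 mm. A picture is of the moment at which its call begins. There is no depth.
- job.job_done(): hands the job in, once; it reports no verdict.
The state is a dict: "t": time; "q": joint angles; "qvel": joint speeds; "effort": joint torques, N m; "tcp_pos": TCP position; "ee_rot": TCP orientation; "force": force on the tool from outside, world axes, zero at the start; "torque": the same for the moment, N m; "grip_width": opening from 0.0 (shut) to 1.0 (fully open).
Only numpy, scipy, OpenCV 4.12 (cv2) and the standard library are available. Lean on these libraries where they do the work, as an engineer would, in place of code of your own. Each camera call takes 0.05 s, during which the arm holds its last target.

TASK

Fit the loose blue shelf arm to the empty slotted upright, like the one already fitted: pick it up, feel its two hook tabs into the two slots above the orange catch until its back meets the plate, then press it down until the hooks are fully home and the catch is pushed right down. Press gently throughout (about 10 N is plenty, never more than 25 N), leave everything else on the counter where it is, and let go of the arm.

Things in the scene. Friction and masses are not known exactly. Their poses are not given: they have to be found in the camera images.
- bracket_grip (a point): Loose blue shelf arm, about 0.26 kg, standing on its flat flange. Point: middle of its upright web (10 mm thick across y, 6 to 46 mm above the arm's underside, along x), where to grip: 32 mm above the underside, 65 mm behind the back face. Arm's axes: x toward its hooks, z up. Flange 44 mm wide, 6 mm thick; web and flange end 123 mm behind the back face.
- bracket_back (a point): Same arm: bottom of its back face, mid-width, level with its underside; same axes. The back face is the end of the spine (10 mm thick along x, 14 mm wide, 74 mm tall), from which two hook tabs stick out along +x, one 34 mm above the other.
- hook_low (a point): Tip of the arm's lower hook, 13 mm ahead of the back face, 24 mm above the underside, half-way up its nose; same axes. Each steel hook: a neck 6 mm wide, 8 mm tall, 7 mm long, then a nose 6 mm long whose lip hangs 8 mm below the neck (nose 16 mm tall, 6 mm wide, its last 2 mm narrowed). Neck undersides are 24 and 58 mm above the arm's underside.
- stand: Empty upright, fixed: foot 130 x 120 x 14 mm, two posts (black cap, 191 mm up), slotted plate 60 mm wide, 5 mm thick, 152 mm tall. Origin on the table below the plate's nominal front face; x is the way the hooks go in, z up. The plate is adjustable: it is set anywhere up to 12 mm either way along x and up to 6 mm higher or lower, rigid but not measured: find it by touch.
- slot_low (a point): Centre of the lower slot to use, nominally 111 mm up on the nominal face (the plate's real setting: up to 12 mm off along x, 6 mm in z, 0 in y); axes as the upright. Slots: 10 mm wide, 24 mm tall; plate solid beside them. Hooks pass with the arm's underside 20 to 28 mm below the slot's centre (24 is best: 87 mm up if nominal). A third slot below the catch is not used.
- slot_high (a point): Centre of the upper slot to use, 34 mm above the lower. Hooks through, the arm goes in until its back face meets the plate, 13 mm deeper than where noses stop on solid plate. The lips clear the plate's rear only in the last 2 mm. Then the arm goes down, lips behind the plate, to a firm stop on the slots' lower edges, its underside 36 mm below the lower slot's centre (nominally 75 mm up).
- catch (a joint): Stiff orange catch on the plate's front, 30 mm wide, 8 mm proud, below the two slots (moves with the plate's setting). Value: how far it is pushed down, m; 0 is up (top 28 mm below the lower slot's centre), 0.008 with the arm fully home. The arm's spine pushes it as the arm goes down. It needs about 5 N all along, does not spring back or move under the arm's weight.
- cake_tin_in (a point): Bystander, to be left alone: dark round cake tin, 180 mm across, 70 mm tall, standing open; the point is the centre of its inner floor.
- red_bottle: Bystander, to be left alone: red bottle, 64 mm across, 170 mm tall; origin at the centre of its underside.
- jar: Bystander, to be left alone: glass jar with red lid, 72 mm across, 90 mm tall; origin at the centre of its underside.
- nozzle: Bystander, to be left alone: steel piping nozzle standing on its wide end, 28 mm across, 50 mm tall; origin at the centre of its underside.
- cutter: Bystander, to be left alone: steel ring cutter, 72 mm across, 35 mm tall; origin at the centre of its underside.
- spatula: Bystander, to be left alone: wooden spatula lying flat; origin on its underside.
- bowl: Bystander, to be left alone: white bowl, 120 mm across, 50 mm tall; origin at the centre of its underside.
Not all that is in view belongs to the job. Several things look just like the part that bears bracket_grip: the one meant starts farthest to the robot's left.

How it is judged:
On the way:
1. the arm is lifted clear of the counter, catch still up (height (world z) of bracket_grip above 0.07 m and value of joint catch below 0.003 m), for 0.2 s.
At the end, for the whole second after the job is handed in: The released arm hangs still in the two slots, underside 66.5 to 83.5 mm up and back face -16.5 to 14.5 mm along x (as the plate is set), within 5 mm of the middle line, upright within 0.08 rad, square to the plate within 0.12 rad, catch down by more than 6.2 mm (value of joint catch above 0.0062 m and z of bracket_back in the frame of stand between 0.0665 and 0.0835 m and x of bracket_back in the frame of stand between -0.0165 and 0.0145 m and y of bracket_back in the frame of stand between -0.005 and 0.005 m and angle between bracket_back's own z axis and vertical below 0.08 rad and angle between the x axis of bracket_back and the x axis of stand, either way round below 0.12 rad and linear speed of bracket below 0.02 m/s); the robot touches nothing.
It fails at once if the robot pressed the arm on the upright with more than 25 N (contact force between bracket and stand above 25 N and contact force between the fingers and bracket above 5 N).
It fails at once if the robot pressed on the upright with more than 25 N (contact force between any of the arm, the fingers and stand above 25 N).
It fails at once if a bystander moved by more than 30 mm (distance of any of cake_tin_in, red_bottle, jar, nozzle, cutter, spatula, bowl from where it was at the start of the episode above 0.03 m).
It also fails if it takes over 64 s, if anything falls off the work surface, if the arm or the gripper's body presses on something with over 40 N, if the wrist force passes 120 N, or if a joint passes its speed limit or range.

## Working session

There is one attempt and no reset: what is moved stays moved. The work goes in short steps, Python scripts to look and compute and a tool call to move; the robot and the scene stay as the last step left them, time stands still between calls to the robot, and variables do not carry over. Pictures are saved under pics/ and viewed, and the job is handed in when it is done.

Besides the shell and the picture viewer there is one more tool, called after "Request:" as name([rows], argument=value, ...), one row to a line, values as JSON. servo_tool: Moves the arm, as the interface text tells. Its arguments: {"type":"object","properties":{"linear":{"type":"array"},"spin":{"type":"array"},"jaw":{"type":"array"},"grip_force":{"type":"number"}},"required":["linear","spin","jaw"]}

```bash
mkdir -p pics; ls
cat > h.py <<'E'
import numpy as np, cv2
from bench import get_obs, cams, job, ctrl
def grab(n,tag):
    d=cams.get_image(n); cv2.imwrite(f'pics/{tag}.png',d['img'][:,:,::-1]); np.savez(f'pics/{tag}.npz',**d); return d
def P(d):
    R,_=cv2.Rodrigues(np.array(d['rvec'],float)); return np.array(d['K']),R,np.array(d['tvec'],float).reshape(3)
def plane(d,uv,z):
    K,R,t=P(d); c=-R.T@t; r=R.T@np.linalg.inv(K)@np.array([uv[0],uv[1],1.]); return c+r*(z-c[2])/r[2]
def proj(d,p):
    K,R,t=P(d); q=K@(R@np.array(p,float)+t); return q[:2]/q[2]
def load(tag): return dict(np.load(f'pics/{tag}.npz'))
def tri(ds,uvs):
    A=[];b=[]
    for d,uv in zip(ds,uvs):
        K,R,t=P(d); c=-R.T@t; r=R.T@np.linalg.inv(K)@np.array([uv[0],uv[1],1.]); r/=np.linalg.norm(r)
        M=np.eye(3)-np.outer(r,r); A.append(M); b.append(M@c)
    return np.linalg.lstsq(np.vstack(A),np.hstack(b),rcond=None)[0]
E
python3 - <<'E'
from h import *
for n in('scene','side','wrist'):
    d=grab(n,n+'0'); K,R,t=P(d); print(n,-R.T@t,R[2],K[0,0])
o=get_obs(); print({k:np.round(v,3) for k,v in o.items()}, ctrl.pinch_z)
E
```

```text
pics
scene [0.85666984 0.32398111 1.10772889] [-0.29798082 -0.36962557 -0.88010475] 387.86698386594315
side [0.25610117 0.83731536 0.71089315] [ 0.2116019  -0.82689063 -0.52103409] 435.7510501552952
wrist [ 0.24670708 -0.5783394   0.3732604 ] [-0.28145935 -0.08121563 -0.95613004] 277.47696593149556
{'t': np.float64(0.15), 'q': array([ 1.246,  0.418, -0.01 ,  1.614,  0.005,  1.111, -0.053]), 'qvel': array([-0.   , -0.002, -0.002, -0.001, -0.001,  0.001, -0.001]), 'effort': array([ 1.0000e-03, -8.6475e+01,  6.7900e-01, -4.3506e+01,  1.9000e-02,
        6.0000e-03,  0.0000e+00]), 'tcp_pos': array([ 0.175, -0.6  ,  0.404]), 'ee_rot': array([-3.109, -0.444,  0.   ]), 'force': array([0.236, 0.743, 0.089]), 'torque': array([-0.039,  0.032,  0.028]), 'grip_width': np.float64(0.998)} 0.1547
```

View pics/scene0.png

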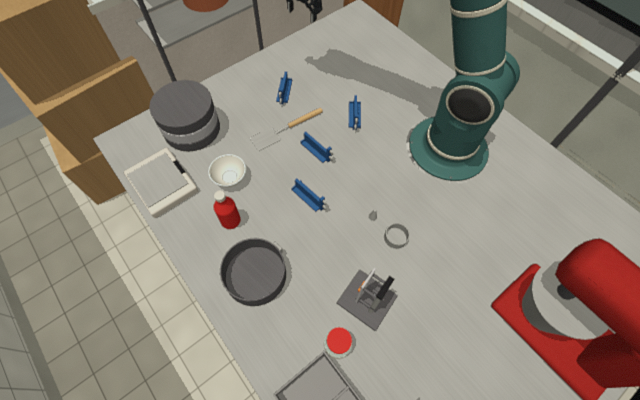

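View pics/side0.png

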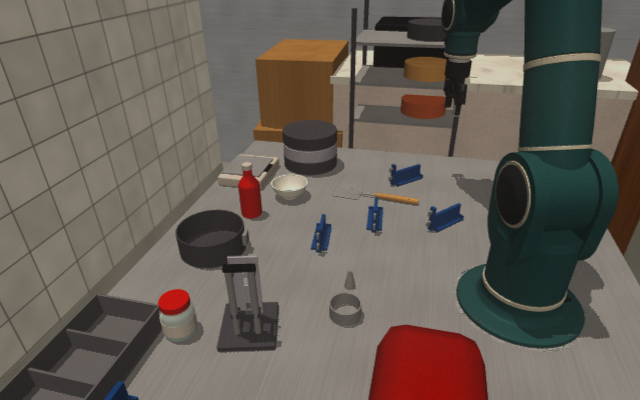

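View pics/wrist0.png

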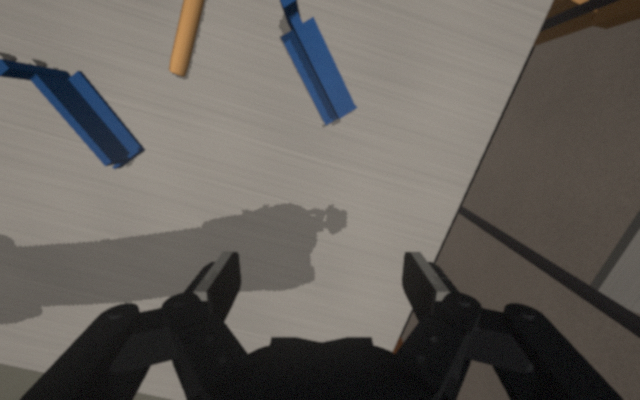

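Run:
```python
from h import *
for tag in('scene0','side0'):
    d=load(tag); im=d['img'].astype(int); m=((im[:,:,2]-im[:,:,0]>40)&(im[:,:,2]>60)).astype(np.uint8)
    n,l,s,c=cv2.connectedComponentsWithStats(m)
    for i in range(1,n):
        if s[i,4]>40: print(tag,np.round(c[i]),s[i,4],np.round(plane(d,c[i],.02),3))
    K,R,t=P(d)
    for p in [(0,0,0),(.3,0,0),(0,.3,0)]: print(p,proj(d,p))
d=load('scene0')
for nm,uv,z in [('stand',(370,300),0),('stand foot tl',(367,270),.014),('foot l',(337,300),.014),('foot b',(377,329),.014),('foot r',(397,302),.014),('jar',(339,341),.09),('nozz',(373,215),.02),('cutter',(397,236),.03),('tin',(254,271),.06),('bottle',(225,212),.1)]: print(nm,plane(d,uv,z).round(3))
for n,(x0,y0,x1,y1),s in (('scene0',(290,160,450,340),5),('side0',(200,200,380,360),5)):
    im=load(n)['img'][y0:y1,x0:x1,::-1]; cv2.imwrite(f'pics/c_{n}.png',cv2.resize(im,None,fx=3.3,fy=3.3,interpolation=cv2.INTER_CUBIC))
```

```text
scene0 [285.  87.] 208 [ 0.291 -0.562  0.02 ]
scene0 [354. 113.] 280 [ 0.168 -0.308  0.02 ]
scene0 [315. 148.] 388 [ 0.373 -0.275  0.02 ]
scene0 [308. 195.] 434 [ 0.507 -0.146  0.02 ]
(0, 0, 0) [448.45006581 147.75262815]
(0.3, 0, 0) [385.50176357 194.58883674]
(0, 0.3, 0) [518.6326957  208.53795676]
side0 [407. 168.] 42 [ 0.297 -0.613  0.02 ]
side0 [409. 180.] 56 [ 0.285 -0.52   0.02 ]
side0 [372. 214.] 147 [ 0.377 -0.272  0.02 ]
side0 [447. 209.] 65 [ 0.16  -0.351  0.02 ]
side0 [380. 219.] 60 [ 0.349 -0.249  0.02 ]
side0 [321. 223.] 69 [ 0.515 -0.192  0.02 ]
side0 [448. 223.] 81 [ 0.156 -0.271  0.02 ]
side0 [327. 237.] 72 [ 0.481 -0.126  0.02 ]
side0 [314. 242.] 46 [ 0.511 -0.097  0.02 ]
side0 [114. 390.] 127 [0.751 0.436 0.02 ]
(0, 0, 0) [517.12120392 301.21687314]
(0.3, 0, 0) [387.0264993  281.85615796]
(0, 0.3, 0) [540.48188979 418.25543293]
stand [0.568 0.221 0.   ]
stand foot tl [0.521 0.153 0.014]
foot l [0.644 0.165 0.014]
foot b [0.609 0.292 0.014]
foot r [0.516 0.273 0.014]
jar [0.72  0.257 0.09 ]
nozz [0.39  0.034 0.02 ]
cutter [0.385 0.133 0.03 ]
tin [ 0.783 -0.032  0.06 ]
bottle [ 0.753 -0.215  0.1  ]
```

View crops.

View pics/c_scene0.png

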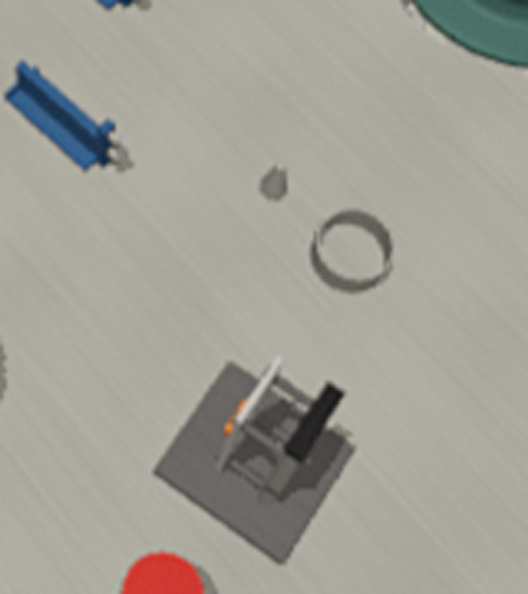

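View pics/c_side0.png

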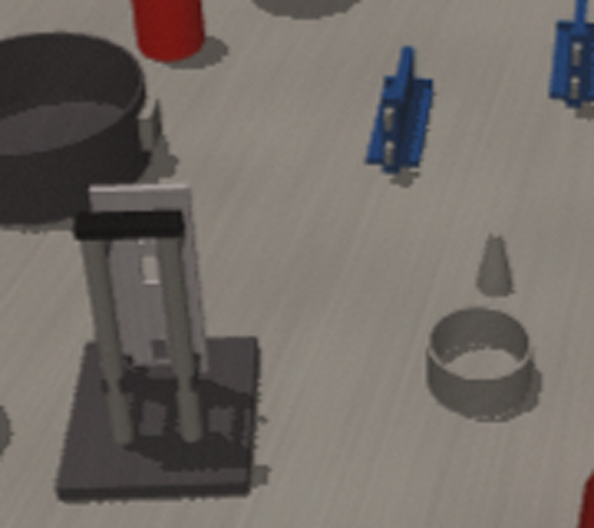

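Run:
```python
from h import *
d=load('scene0'); s=load('side0')
for n,D,(x0,y0,x1,y1) in (('z1',d,(325,255,405,340)),('z2',d,(285,170,335,215)),('z3',s,(205,245,290,360)),('z4',s,(300,205,345,260))):
    k=min(780//(x1-x0),590//(y1-y0)); print(n,k)
    cv2.imwrite(f'pics/{n}.png',cv2.resize(D['img'][y0:y1,x0:x1,::-1],None,fx=k,fy=k,interpolation=cv2.INTER_NEAREST))
```

```text
z1 6
z2 13
z3 5
z4 10
```

View pics/z1.png

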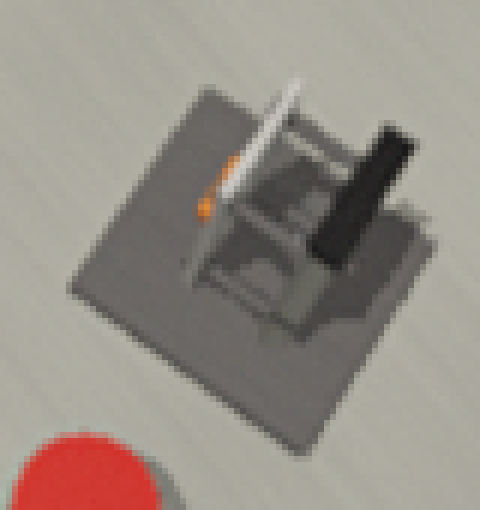

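View pics/z2.png

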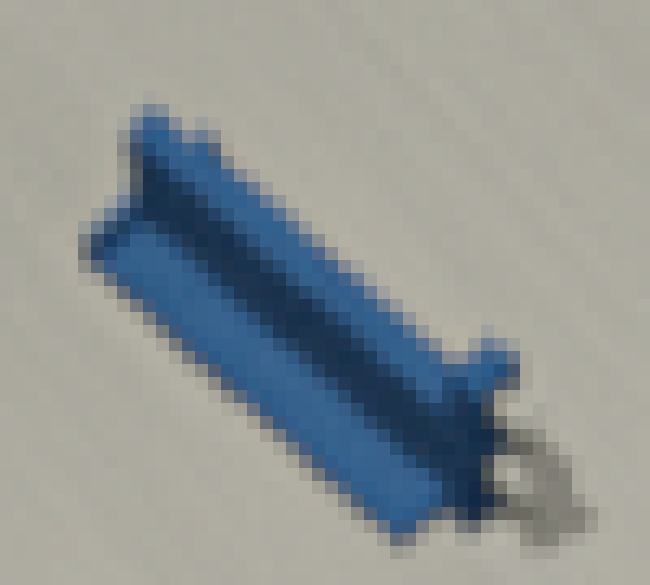

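View pics/z3.png

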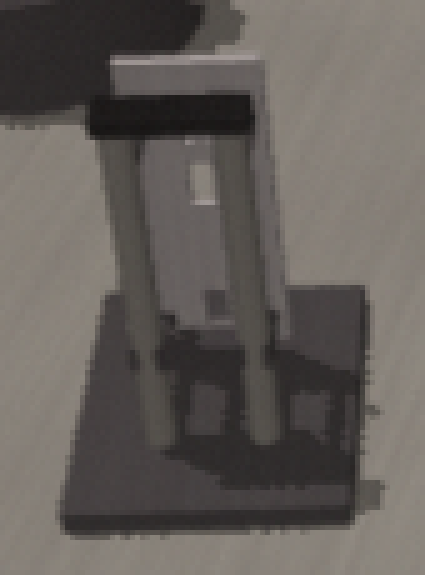

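View pics/z4.png

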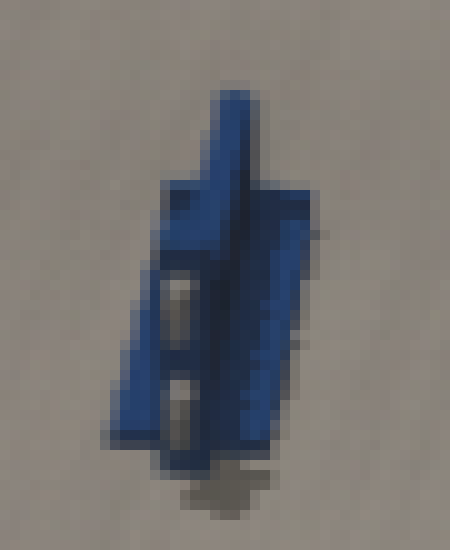

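Run:
```python
from h import *
d=load('scene0'); s=load('side0')
def pd(x,y,z): return plane(d,(x/6+325-.5,y/6+255-.5),z)
def ps(x,y,z): return plane(s,(x/5+205-.5,y/5+245-.5),z)
A,B,C,D=[pd(*q,.014) for q in((208,90),(437,243),(303,449),(70,287))]
for a,b in((A,B),(B,C),(C,D),(D,A)): v=b-a; print(np.linalg.norm(v),np.degrees(np.arctan2(v[1],v[0])))
print('c',(A+B+C+D)/4,A,B,C,D)
a,b,c=[ps(*q,.014) for q in((62,515),(353,510),(365,288))]; print(a,b,c)
for p in((115,135),(395,125),(308,268)): print('cap',pd(*p,.191))
for p in((92,97),(250,97),(250,132)): print('capside',ps(*p,.191))
# bracket
def bd(x,y,z): return plane(d,(x/13+285-.5,y/13+170-.5),z)
def bs(x,y,z): return plane(s,(x/10+300-.5,y/10+205-.5),z)
print('flange',bd(92,240,.006),bd(400,535,.006),'web tops',bd(145,110,.046),bd(205,135,.046),bd(455,355,.046),'spine top',bd(490,345,.074))
print('side flange',bs(108,435,.006),bs(272,450,.006),bs(312,190,.006),bs(168,185,.006))
for u,v in((bd(92,240,.006),bd(400,535,.006)),(bd(205,135,.046),bd(450,358,.046)),(bs(108,435,.006),bs(272,450,.006)),(bs(272,450,.006),bs(312,190,.006))):
  w=v-u; print(np.linalg.norm(w),np.degrees(np.arctan2(w[1],w[0])))
```

```text
0.12708471316533865 106.22691386176162
0.11593608288608835 14.694877589840267
0.12569079341149356 -73.24208861996128
0.11707183009866089 -164.60527232256808
c [0.5759503  0.21375297 0.014     ] [0.53745293 0.13761987 0.014     ] [0.5019401  0.25964185 0.014     ] [0.61408397 0.28905153 0.014     ] [0.6503242  0.16869863 0.014     ]
[0.61277001 0.29639378 0.014     ] [0.49824001 0.26674411 0.014     ] [0.53462691 0.14294733 0.014     ]
cap [0.630833   0.15862589 0.191     ]
cap [0.53948646 0.22532601 0.191     ]
cap [0.60585661 0.24582903 0.191     ]
capside [0.59922265 0.24371529 0.191     ]
capside [0.54007401 0.23007848 0.191     ]
capside [0.53246826 0.24979006 0.191     ]
flange [ 0.52703685 -0.20537702  0.006     ] [ 0.5173416  -0.09323126  0.006     ] web tops [ 0.50696495 -0.20744822  0.046     ] [ 0.49971272 -0.19272272  0.046     ] [ 0.48971138 -0.10742841  0.046     ] spine top [ 0.49133991 -0.09308117  0.074     ]
side flange [ 0.51783079 -0.08533821  0.006     ] [ 0.47280711 -0.08866159  0.006     ] [ 0.49026256 -0.21656279  0.006     ] [ 0.53246131 -0.20976593  0.006     ]
0.11256407135592662 94.94106211050007
0.08561958151241103 95.73567054020992
0.04514617207915411 -175.7784329903416
0.12908683510042376 -82.22851412249622
```

Candidates for the loose arm (scene pixels): (285,87) y=-0.56, (354,113) y=-0.31, (315,148) y=-0.275, (308,195) y=-0.146. The side view's (114,390) is the one already fitted. The farthest to the robot's left is (308,195), confirmed in the close crop: blue web, hooks pointing toward +y. The empty upright is at scene (370,300).

Request:
servo_tool([
  [3.27, 4.46, 0],
  [3.27, 4.46, 0],
  [3.27, 4.46, 0],
  [3.27, 4.46, 0],
  [3.27, 4.46, -1],
  [3.27, 4.46, -1],
  [3.27, 4.46, -1],
  [3.27, 4.46, -1],
  [3.27, 4.46, -1],
  [3.27, 4.46, -1],
], spin=[8, 8, 8, 8, 8, 8, 8, 8, 8, 8], jaw=[0, 0, 0, 0, 0, 0, 0, 0, 0, 0])

```text
t: 1.4
tcp_pos: [0.5028, -0.1525, 0.3444]
ee_rot: [2.092, 2.344, -0.0]
force: [1.4, -0.5, 0.1]
grip_width: 0.997
```

Request:
servo_tool([
  [0, 0, 0],
  [0, 0, 0],
], spin=[0, 0], jaw=[0, 0])

```text
t: 1.65
tcp_pos: [0.5018, -0.1543, 0.3444]
ee_rot: [-2.097, -2.338, 0.001]
force: [0.1, -0.9, -0.1]
grip_width: 1.0
```

Run:
```python
from h import *
d=grab('wrist','w1'); o=get_obs(); print(o['t'],o['tcp_pos'],o['ee_rot'],o['q'],o['force'])
K,R,t=P(d); print(-R.T@t)
for p in ((.502,-.154,.032),(.495,-.089,0),(.508,-.21,.006)): print(proj(d,p))
```

```text
1.7 [ 0.50160048 -0.15482967  0.34459586] [-2.09884836e+00 -2.33743684e+00  1.01179991e-03] [ 0.6597325   0.34998887 -0.50330006  1.90700692  0.2074752   0.93594699
  0.16559203] [-0.04828805 -0.08036133  0.23971655]
[ 0.49386987 -0.07956873  0.31357503]
[321.4232476  192.87013518]
[321.52039852 127.35591782]
[321.32260374 232.74333713]
```

View pics/w1.png

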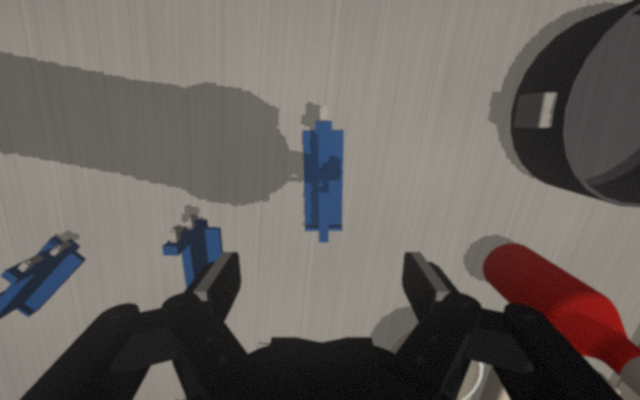

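Run:
```python
from h import *
d=load('w1')
cv2.imwrite('pics/z5.png',cv2.resize(d['img'][95:250,280:365,::-1],None,fx=3.8,fy=3.8,interpolation=cv2.INTER_NEAREST))
q=[plane(d,u,.006) for u in((303.5,130.5),(343.5,130),(342.5,229.5),(304,231))]
print(np.round(q,4)); f=(q[0]+q[1])/2; b=(q[2]+q[3])/2; v=f-b; print(f,b,np.linalg.norm(v),np.degrees(np.arctan2(v[1],v[0])))
v/=np.linalg.norm(v); print('grip',b+.058*v)
```

```text
[[ 0.4761 -0.0942  0.006 ]
 [ 0.5187 -0.089   0.006 ]
 [ 0.5327 -0.2031  0.006 ]
 [ 0.4872 -0.21    0.006 ]]
[ 0.49740858 -0.09156925  0.006     ] [ 0.50991824 -0.20655094  0.006     ] 0.11566019390033087 96.20918649149475
grip [ 0.50364503 -0.14889119  0.006     ]
```

View pics/z5.png

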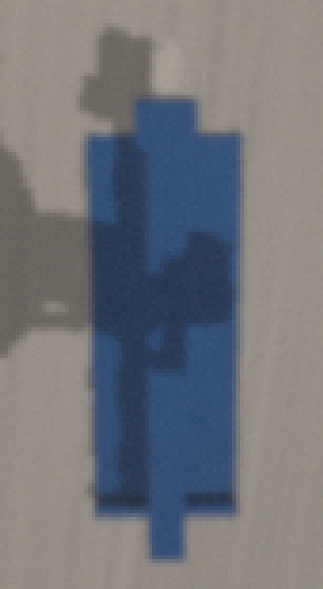

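Request:
servo_tool([
  [0.2, 0.7, -4],
  [0, 0, -4],
  [0, 0, -4],
  [0, 0, -2.5],
  [0, 0, -1.2],
  [0, 0, 0],
], spin=[0, 0, 0, 0, 0, 0], jaw=[0, 0, 0, 0, 0, 0])

```text
t: 2.45
tcp_pos: [0.5038, -0.1476, 0.1877]
ee_rot: [-2.098, -2.338, 0.001]
force: [-0.2, 0.7, 1.0]
grip_width: 0.998
```

Request:
servo_tool([
  [0, 0, 0],
  [0, 0, 0],
  [0, 0, 0],
  [0, 0, 0],
  [0, 0, 0],
  [0, 0, 0],
], spin=[0, 0, 0, 0, 0, 0], jaw=[0.5, 0.7, 1, 1, 1, 1], grip_force=60)

```text
t: 3.2
tcp_pos: [0.5041, -0.147, 0.1879]
ee_rot: [2.097, 2.339, -0.0]
force: [-1.7, -0.2, 5.6]
grip_width: 0.109
```

Run:
```python
from h import *
d=grab('wrist','w2'); o=get_obs(); print(o['t'],o['tcp_pos'],o['ee_rot'],o['grip_width'],o['force'])
```

```text
3.25 [ 0.50407165 -0.14700892  0.18794338] [ 2.09657592e+00  2.33930787e+00 -2.44613629e-04] 0.108653065966033 [-2.08194704 -0.25296235  5.65826203]
```

View pics/w2.png

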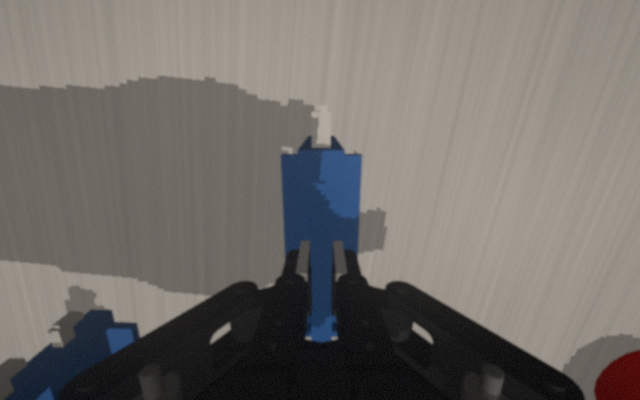

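Request:
servo_tool([
  [0, 0, 2],
  [0, 0, 3],
  [0, 0, 4],
  [0, 0, 1],
  [0, 0, 0],
  [0, 0, 0],
], spin=[0, 0, 0, 0, 0, 0], jaw=[1, 1, 1, 1, 1, 1])

```text
t: 4.0
tcp_pos: [0.5036, -0.147, 0.2864]
ee_rot: [-2.096, -2.338, 0.001]
force: [-1.0, -0.1, -3.0]
grip_width: 0.106
```

Run:
```python
from h import *
d=grab('wrist','w3'); o=get_obs(); print(o['t'],o['tcp_pos'],o['ee_rot'],o['grip_width'],o['force'],o['torque'])
s=grab('side','s3'); 
cv2.imwrite('pics/s3c.png',cv2.resize(s['img'][150:270,270:370,::-1],None,fx=5,fy=5,interpolation=cv2.INTER_NEAREST))
D=load('scene0')
def pd(x,y,z): return plane(D,(x/6+325-.5,y/6+255-.5),z)
fc=np.array([.576,.2145]); y=np.radians(105.7); u=np.array([np.cos(y),np.sin(y)]); l=np.array([-u[1],u[0]])
for p in ((297,82),(230,195)):
  for z in (.16,.166,.172):
    q=pd(*p,z)[:2]-fc; print(p,z,q@u,q@l)
S=load('side0')
for p in ((110,55),(267,58)):
  for z in (.16,.166,.172):
    q=plane(S,(p[0]/5+205-.5,p[1]/5+245-.5),z)[:2]-fc; print('s',p,z,q@u,q@l)
```

```text
4.05 [ 0.50367895 -0.14693412  0.28643179] [-2.09551725e+00 -2.33815869e+00  1.20318836e-03] 0.10703635779457221 [ 1.01817676 -1.21276411 -2.599535  ] [-0.02490906 -0.02315165 -0.01003106]
(297, 82) 0.16 -0.022797863354585546 0.03511658583381176
(297, 82) 0.166 -0.022467103962551548 0.03299610116211205
(297, 82) 0.172 -0.02213634457051757 0.030875616490412462
(230, 195) 0.16 -0.019742234345640985 -0.021836146530008108
(230, 195) 0.166 -0.01943081991004009 -0.023596067755328406
(230, 195) 0.172 -0.019119405474439133 -0.02535598898064849
s (110, 55) 0.16 -0.045606892734304114 -0.03725148480189342
s (110, 55) 0.166 -0.03763709826039528 -0.03532717698766315
s (110, 55) 0.172 -0.029667303786486673 -0.03340286917343282
s (267, 58) 0.16 -0.04039865158980659 0.02848291222423499
s (267, 58) 0.166 -0.03248558217559317 0.029691280147838686
s (267, 58) 0.172 -0.024572512761379964 0.03089964807144245
```

View pics/w3.png

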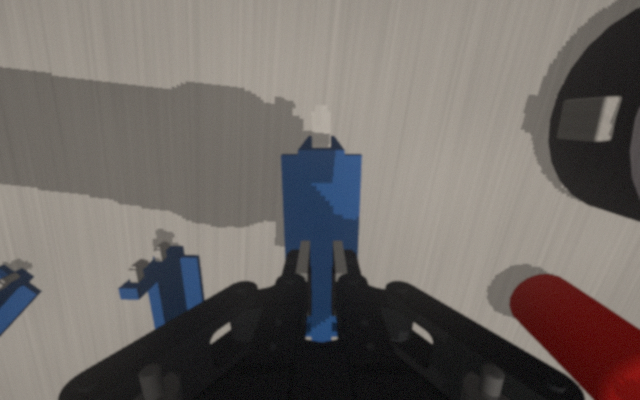

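View pics/s3c.png

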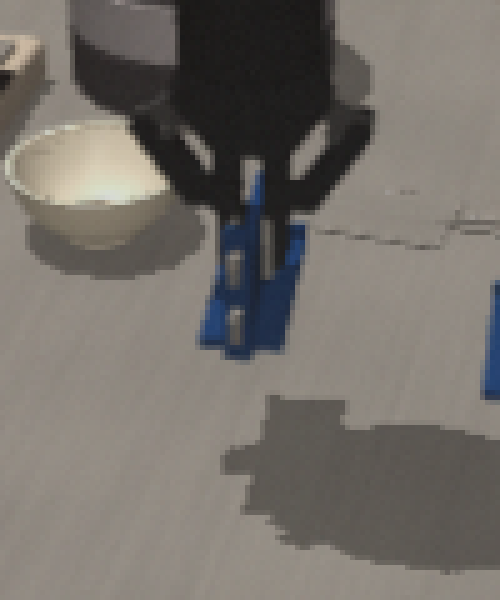

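Request:
servo_tool([
  [2.2, 4.5, 0],
  [2.2, 4.5, 0],
  [2.2, 4.5, 0],
  [2.2, 4.5, 0],
  [1.2, 2.3, 0],
  [1.0, 2.3, 0],
  [0, 0, 0],
  [0, 0, 0],
  [0, 0, 0],
], spin=[2, 2, 2, 2, 1.5, 0, 0, 0, 0], jaw=[1, 1, 1, 1, 1, 1, 1, 1, 1])

```text
t: 5.22
tcp_pos: [0.6139, 0.0781, 0.2874]
ee_rot: [-1.897, -2.504, 0.001]
force: [0.3, -0.3, -2.3]
grip_width: 0.106
```

Run:
```python
from h import *
o=get_obs(); print(o['t'],o['tcp_pos'],o['ee_rot'],o['grip_width'],o['force'],o['torque'])
print(np.degrees(2*np.arctan2(o['ee_rot'][1],o['ee_rot'][0])))
d=grab('wrist','w4');s=grab('side','s4'); c=grab('scene','c4')
cv2.imwrite('pics/s4c.png',cv2.resize(s['img'][190:340,180:330,::-1],None,fx=4,fy=4,interpolation=cv2.INTER_NEAREST))
cv2.imwrite('pics/c4c.png',cv2.resize(c['img'][210:340,290:410,::-1],None,fx=4.5,fy=4.5,interpolation=cv2.INTER_NEAREST))
```

```text
5.225 [0.6138673  0.07812036 0.28735784] [-1.89713283e+00 -2.50387886e+00  1.21249385e-03] 0.10589311289352174 [ 0.29885742 -0.26433259 -2.32156581] [-0.02212629  0.03765729  0.00052324]
-254.30078509596953
```

View pics/w4.png

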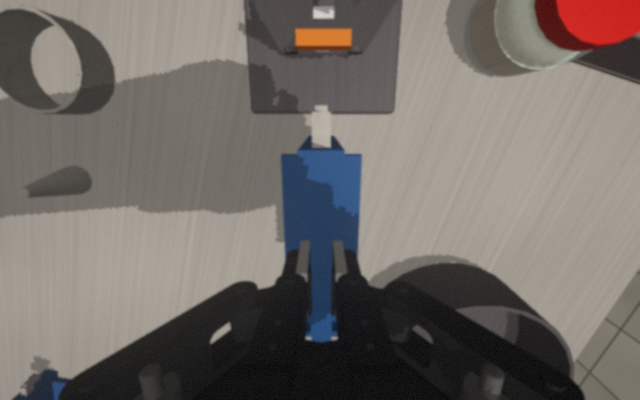

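View pics/s4c.png

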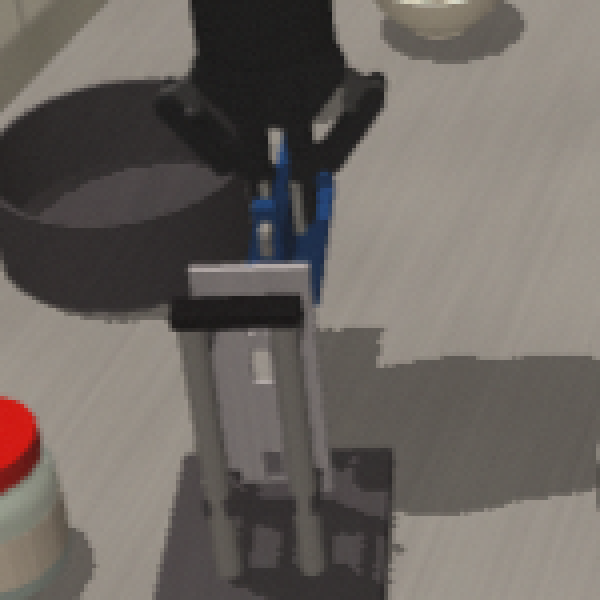

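View pics/c4c.png

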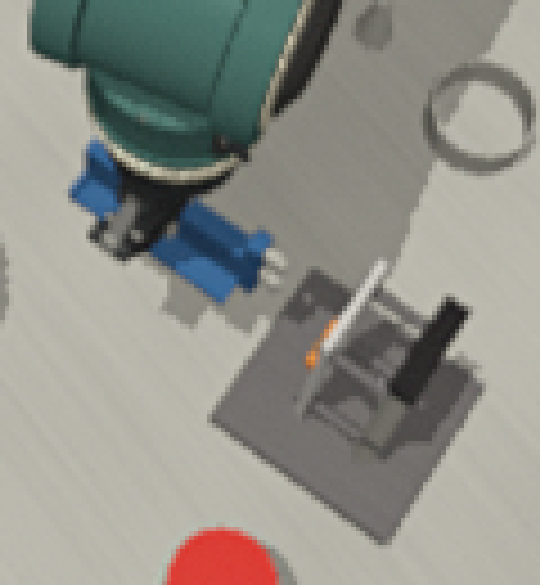

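Run:
```python
from h import *
d=load('w4')
cv2.imwrite('pics/z6.png',cv2.resize(d['img'][0:160,235:410,::-1],None,fx=3.6,fy=3.6,interpolation=cv2.INTER_NEAREST))
im=d['img'].astype(int); m=((im[:,:,0]-im[:,:,2]>80)&(im[:,:,1]<190)&(im[:,:,0]>150)).astype(np.uint8); m[:,440:]=0
ys,xs=np.nonzero(m); print(xs.min(),xs.max(),ys.min(),ys.max())
for y in range(ys.min(),ys.max()+1,2): print(y,xs[ys==y].min(),xs[ys==y].max(),im[y,xs[ys==y]].mean(0).round())
```

```text
295 351 29 45
29 296 350 [184. 111.  56.]
31 295 351 [212. 122.  49.]
33 295 351 [213. 123.  49.]
35 296 351 [213. 124.  49.]
37 296 351 [213. 123.  49.]
39 296 350 [215. 124.  49.]
41 296 350 [214. 124.  49.]
43 296 350 [213. 123.  49.]
45 297 350 [177. 101.  40.]
```

View pics/z6.png

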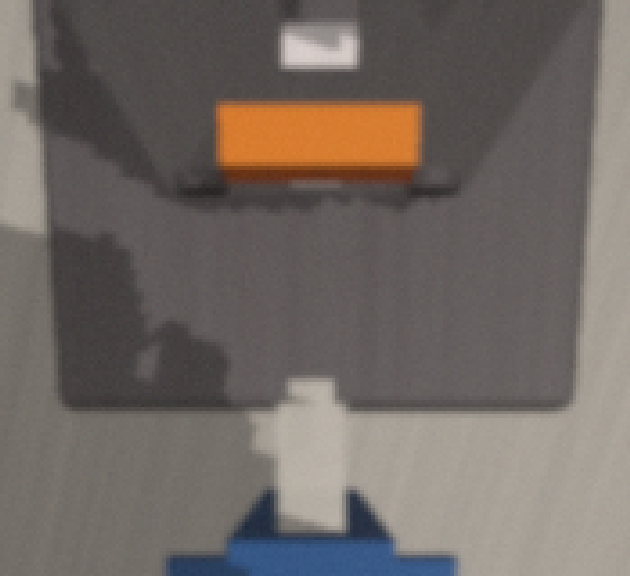

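Run:
```python
from h import *
d=load('w4'); tcp=np.array([.61387,.07812]); y=np.radians(105.7); u=np.array([np.cos(y),np.sin(y)]); l=np.array([-u[1],u[0]])
K,R,t=P(d); c=-R.T@t; print('cam',c,(c[:2]-tcp)@u,(c[:2]-tcp)@l, R)
def f(n,zx,zy,z,raw=False):
    uv=(zx,zy) if raw else (zx/3.6+235-.5,zy/3.6-.5); q=plane(d,uv,z)[:2]-tcp; print(n,z,'u %.4f l %.4f'%(q@u,q@l))
uz=.2874-.188
f('hook tip up',291,378,uz+.066); f('hook tip up',334,378,uz+.066)
f('hook neckL',276,450,uz+.066); f('hook neckR',347,450,uz+.066)
f('spineL',229,540,uz+.074);f('spineR',393,540,uz+.074)
f('flangeL',168,558,uz+.006);f('flangeR',456,558,uz+.006)
for z in(.079,.083,.087,.089):
  f('catch front L',218,166,z);f('catch front R',421,166,z);f('catch back L',216,102,z);f('catch back R',421,102,z)
f('slot bot front L',280,68,.099);f('slot R',358,68,.099)
f('slot bot front L',280,68,.105);f('slot R',358,68,.105)
f('footL',60,408,.014);f('footR',575,408,.014);f('footLtop',35,20,.014);f('footRtop',602,20,.014)
```

```text
cam [0.59383241 0.15051006 0.25648076] 0.07511149036059503 -0.0002987617903993829 [[ 0.9626796   0.27064096 -0.00120625]
 [ 0.25911179 -0.92036447  0.29289986]
 [ 0.07816051 -0.28228128 -0.95614236]]
hook tip up 0.1654 u 0.0792 l 0.0016
hook tip up 0.1654 u 0.0792 l -0.0021
hook neckL 0.1654 u 0.0732 l 0.0029
hook neckR 0.1654 u 0.0732 l -0.0033
spineL 0.1734 u 0.0663 l 0.0066
spineR 0.1734 u 0.0663 l -0.0069
flangeL 0.1054 u 0.0563 l 0.0215
flangeR 0.1054 u 0.0563 l -0.0218
catch front L 0.079 u 0.1146 l 0.0147
catch front R 0.079 u 0.1146 l -0.0174
catch back L 0.079 u 0.1235 l 0.0148
catch back R 0.079 u 0.1235 l -0.0171
catch front L 0.083 u 0.1138 l 0.0144
catch front R 0.083 u 0.1137 l -0.0170
catch back L 0.083 u 0.1224 l 0.0145
catch back R 0.083 u 0.1224 l -0.0167
catch front L 0.087 u 0.1129 l 0.0141
catch front R 0.087 u 0.1129 l -0.0166
catch back L 0.087 u 0.1213 l 0.0141
catch back R 0.087 u 0.1213 l -0.0163
catch front L 0.089 u 0.1124 l 0.0139
catch front R 0.089 u 0.1124 l -0.0164
catch back L 0.089 u 0.1208 l 0.0140
catch back R 0.089 u 0.1208 l -0.0162
slot bot front L 0.099 u 0.1221 l 0.0042
slot R 0.099 u 0.1221 l -0.0064
slot bot front L 0.105 u 0.1204 l 0.0041
slot R 0.105 u 0.1203 l -0.0062
footL 0.014 u 0.0793 l 0.0581
footR 0.014 u 0.0793 l -0.0608
footLtop 0.014 u 0.1562 l 0.0577
footRtop 0.014 u 0.1562 l -0.0605
```

Request:
servo_tool([
  [-0.2, 0.9, -0.3],
  [-0.3, 1.1, -0.3],
  [-0.22, 0.92, 0],
  [0, 0, 0],
  [0, 0, 0],
  [0, 0, 0],
], spin=[0, 0, 0, 0, 0, 0], jaw=[1, 1, 1, 1, 1, 1])

```text
t: 6.12
tcp_pos: [0.6069, 0.1078, 0.2817]
ee_rot: [1.897, 2.504, -0.0]
force: [-0.1, 0.4, -2.2]
grip_width: 0.105
```

Run:
```python
from h import *
o=get_obs(); print(o['t'],o['tcp_pos'],np.degrees(2*np.arctan2(o['ee_rot'][1],o['ee_rot'][0])),o['force'])
d=grab('wrist','w5');s=grab('side','s5')
cv2.imwrite('pics/z7.png',cv2.resize(d['img'][0:160,235:410,::-1],None,fx=3.6,fy=3.6,interpolation=cv2.INTER_NEAREST))
cv2.imwrite('pics/s5c.png',cv2.resize(s['img'][225:325,200:300,::-1],None,fx=6,fy=6,interpolation=cv2.INTER_NEAREST))
im=d['img'].astype(int); m=((im[:,:,0]-im[:,:,2]>80)&(im[:,:,1]<190)&(im[:,:,0]>150)).astype(np.uint8); m[:,440:]=0
ys,xs=np.nonzero(m); print(xs.min(),xs.max(),ys.min(),ys.max())
```

```text
6.125 [0.60693178 0.1077681  0.28167811] 105.72593984779846 [-0.08239352  0.38417463 -2.17436448]
293 347 89 104
```

View pics/z7.png

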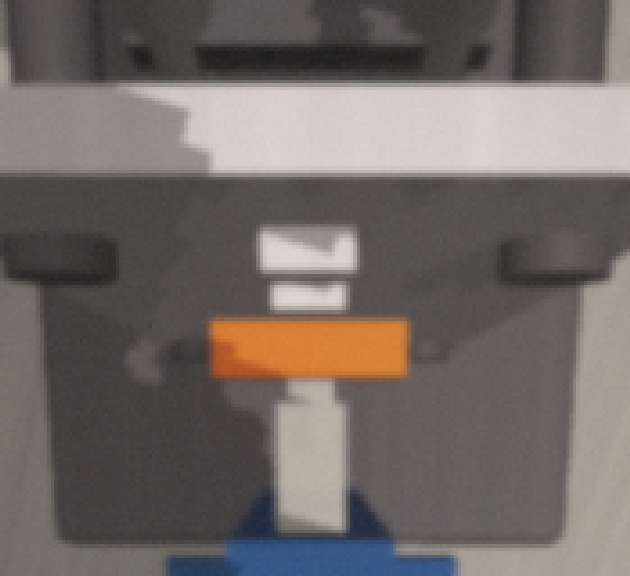

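View pics/s5c.png

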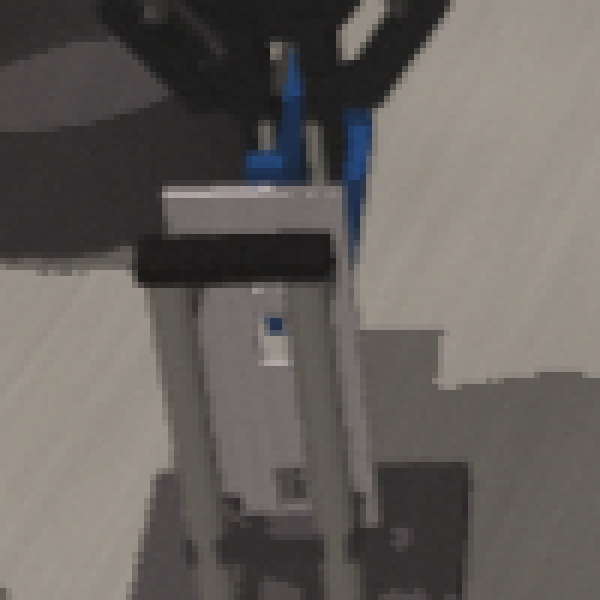

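Run:
```python
from h import *
from scipy.optimize import least_squares
a=load('w4'); b=load('w5'); tcp=np.array([.60693,.10777]); y=np.radians(105.7); u=np.array([np.cos(y),np.sin(y)]); l=np.array([-u[1],u[0]])
def px(x,y): return (x/3.6+235-.5,y/3.6-.5)
for n,p,q in (('catch front L',(218,166),(210,378)),('cfR',(421,166),(409,378)),('cbL',(216,102),(210,320)),('cbR',(421,102),(409,320)),('slotL',(280,68),(270,311)),('slotR',(358,68),(348,311))):
    X=tri([a,b],[px(*p),px(*q)]); e=X[:2]-tcp; print(n,'u %.4f l %.4f z %.4f'%(e@u,e@l,X[2]))
def W(U,L,z): r=tcp+U*u+L*l; return [r[0],r[1],z]
# unknown u,l,dz,(plate top)
obs=[]
def res(x):
    U,L,z,zt=x; r=[]
    def add(D,p,U_,L_,z_,wx=1): 
        e=proj(D,W(U_,L_,z_))-np.array(px(*p)); r.extend([e[0]*wx,e[1]])
    add(b,(258,272),U,L+.005,z+.022); add(b,(358,272),U,L-.005,z+.022)   # upper slot bottom front edge
    add(b,(270,311),U,L+.005,z-.012); add(b,(348,311),U,L-.005,z-.012)
    add(b,(210,378),U-.008,L+.015,z-.028);add(b,(409,378),U-.008,L-.015,z-.028)
    add(a,(218,166),U-.008,L+.015,z-.028);add(a,(421,166),U-.008,L-.015,z-.028)
    add(b,(210,320),U,L+.015,z-.028);add(b,(409,320),U,L-.015,z-.028)
    add(a,(216,102),U,L+.015,z-.028);add(a,(421,102),U,L-.015,z-.028)
    add(a,(280,68),U,L+.005,z-.012);add(a,(358,68),U,L-.005,z-.012)
    add(b,(319,175),U,L,zt,0); add(b,(319,85),U+.005,L,zt,0)
    return r
s=least_squares(res,[.09,0,.116,.17]); print(s.x,np.round(s.fun,1),np.sqrt(np.diag(np.linalg.inv(s.jac.T@s.jac)))*.5)
def m(p,z):
    e=plane(b,px(*p),z)[:2]-tcp; print('u %.4f l %.4f'%(e@u,e@l))
uz=.2817-.188
m((290,378),uz+.066);m((335,378),uz+.066);m((276,450),uz+.066);m((347,450),uz+.066)
m((229,540),uz+.074);m((393,540),uz+.074)
```

```text
catch front L u 0.0824 l 0.0155 z 0.0872
cfR u 0.0824 l -0.0153 z 0.0870
cbL u 0.0907 l 0.0153 z 0.0879
cbR u 0.0907 l -0.0149 z 0.0878
slotL u 0.0903 l 0.0055 z 0.1038
slotR u 0.0903 l -0.0050 z 0.1037
[9.03289993e-02 1.64768382e-04 1.16522794e-01 1.80250904e-01] [ 0.4  0.3 -0.5  0.3  0.6 -0.3 -0.6 -0.2  0.4  0.  -0.5  0.1  0.2 -0.5
 -0.5 -0.5 -0.   0.5 -0.1  0.6  0.4  0.4 -0.   0.4  0.5 -0.6 -0.1 -0.6
 -0.   0.1 -0.  -0.1] [1.09761918e-04 6.50283606e-05 5.42654478e-04 5.07405805e-04]
u 0.0792 l 0.0016
u 0.0792 l -0.0023
u 0.0732 l 0.0029
u 0.0732 l -0.0034
u 0.0663 l 0.0065
u 0.0663 l -0.0069
```

Request:
servo_tool([
  [-0.16, 0.47, -0.15],
  [-0.1, 0.35, 0],
  [-0.05, 0.19, 0],
  [-0.03, 0.1, 0],
  [-0.03, 0.1, 0],
  [0, 0, 0],
], spin=[0, 0, 0, 0, 0, 0], jaw=[1, 1, 1, 1, 1, 1])

```text
t: 6.98
tcp_pos: [0.6031, 0.1203, 0.2802]
ee_rot: [1.896, 2.505, -0.0]
force: [0.5, 0.3, -3.3]
grip_width: 0.11
```

Request:
servo_tool([
  [-0.05, 0.19, 0],
  [-0.06, 0.19, 0],
  [-0.05, 0.2, 0],
  [-0.03, 0.1, 0],
  [0, 0, 0],
], spin=[0, 0, 0, 0, 0], jaw=[1, 1, 1, 1, 1])

```text
t: 7.6
tcp_pos: [0.6012, 0.1272, 0.2802]
ee_rot: [-1.896, -2.505, 0.0]
force: [0.2, -0.6, -2.5]
grip_width: 0.102
```

Request:
servo_tool([
  [-0.03, 0.1, 0],
  [-0.03, 0.1, 0],
  [-0.02, 0.09, 0],
  [0, 0, 0],
], spin=[0, 0, 0, 0], jaw=[1, 1, 1, 1])

```text
t: 8.1
tcp_pos: [0.6004, 0.1301, 0.2802]
ee_rot: [-1.896, -2.505, 0.0]
force: [-0.0, 0.3, -2.7]
grip_width: 0.107
```

Request:
servo_tool([
  [-0.01, 0.05, 0],
  [0, 0, 0],
], spin=[0, 0], jaw=[1, 1])

```text
t: 8.35
tcp_pos: [0.6003, 0.1306, 0.2802]
ee_rot: [1.896, 2.505, -0.0]
force: [-0.9, 0.1, -3.2]
grip_width: 0.109
```

Request:
servo_tool([
  [-0.01, 0.05, 0],
  [0, 0, 0],
], spin=[0, 0], jaw=[1, 1])

```text
t: 8.6
tcp_pos: [0.6002, 0.1311, 0.2801]
ee_rot: [-1.896, -2.505, 0.0]
force: [-0.3, -0.4, -1.9]
grip_width: 0.104
```

Request:
servo_tool([
  [-0.01, 0.05, 0],
  [0, 0, 0],
], spin=[0, 0], jaw=[1, 1])

```text
t: 8.85
tcp_pos: [0.6001, 0.1315, 0.2802]
ee_rot: [1.896, 2.505, -0.0]
force: [0.0, -0.3, -2.7]
grip_width: 0.109
```

Run:
```python
from h import *
o=get_obs(); print(o['t'],o['tcp_pos'],o['force'],o['torque'])
d=grab('wrist','w6')
cv2.imwrite('pics/z8.png',cv2.resize(d['img'][40:200,235:410,::-1],None,fx=3.6,fy=3.6,interpolation=cv2.INTER_NEAREST))
```

```text
8.85 [0.6001127  0.13147076 0.28017282] [ 0.01783203 -0.29369685 -2.65607467] [-0.1539573  -0.07779758  0.0133266 ]
```

View pics/z8.png

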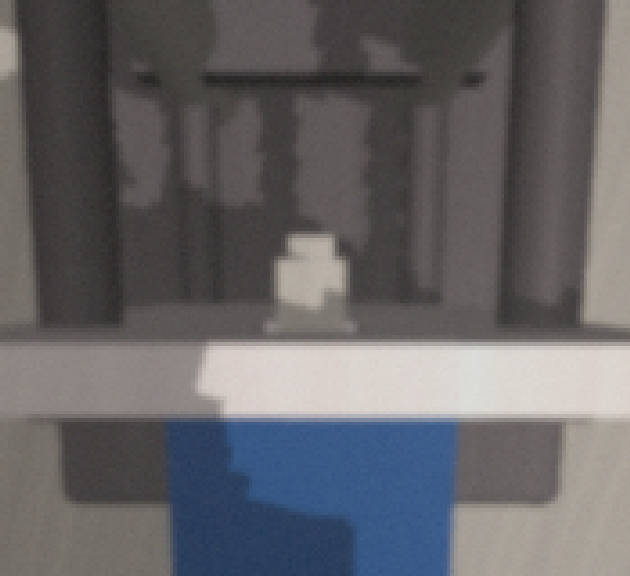

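Request:
servo_tool([
  [-0.01, 0.05, 0],
  [0, 0, 0],
], spin=[0, 0], jaw=[1, 1])

```text
t: 9.15
tcp_pos: [0.6001, 0.1316, 0.2801]
ee_rot: [1.896, 2.504, -0.001]
force: [0.6, -3.5, -1.6]
grip_width: 0.107
```

Request:
servo_tool([
  [-0.01, 0.04, 0],
  [0, 0, 0],
], spin=[0, 0], jaw=[1, 1])

```text
t: 9.4
tcp_pos: [0.6001, 0.1318, 0.2802]
ee_rot: [1.896, 2.504, -0.001]
force: [-0.3, -5.7, -1.2]
grip_width: 0.106
```

Request:
servo_tool([
  [0, 0, -0.1],
  [0, 0, -0.1],
  [0, 0, -0.1],
  [0, 0, 0],
], spin=[0, 0, 0, 0], jaw=[1, 1, 1, 1])

```text
t: 9.9
tcp_pos: [0.6003, 0.1318, 0.2774]
ee_rot: [1.896, 2.504, -0.0]
force: [0.7, -4.8, 0.8]
grip_width: 0.107
```

Request:
servo_tool([
  [0, 0, -0.1],
  [0, 0, -0.1],
  [0, 0, 0],
], spin=[0, 0, 0], jaw=[1, 1, 1])

```text
t: 10.28
tcp_pos: [0.6003, 0.1318, 0.2754]
ee_rot: [1.896, 2.504, -0.0]
force: [2.2, -6.3, 0.3]
grip_width: 0.107
```

Request:
servo_tool([
  [0, 0, -0.1],
  [0, 0, -0.1],
  [0, 0, 0],
], spin=[0, 0, 0], jaw=[1, 1, 1])

```text
t: 10.65
tcp_pos: [0.6004, 0.1318, 0.2737]
ee_rot: [1.896, 2.503, 0.0]
force: [0.6, -7.5, 4.5]
grip_width: 0.105
```

Request:
servo_tool([
  [0, 0, -0.1],
  [0, 0, -0.05],
  [0, 0, 0],
], spin=[0, 0, 0], jaw=[1, 1, 1])

```text
t: 11.02
tcp_pos: [0.6004, 0.1318, 0.2723]
ee_rot: [1.896, 2.503, 0.0]
force: [1.7, -6.6, 5.5]
grip_width: 0.108
```

Request:
servo_tool([
  [0, 0, -0.1],
  [0, 0, -0.1],
  [0, 0, 0],
], spin=[0, 0, 0], jaw=[1, 1, 1])

```text
t: 11.4
tcp_pos: [0.6004, 0.1318, 0.2702]
ee_rot: [1.896, 2.503, 0.0]
force: [1.3, -7.5, 5.4]
grip_width: 0.107
```

Request:
servo_tool([
  [0, 0, -0.1],
  [0, 0, -0.05],
  [0, 0, 0],
], spin=[0, 0, 0], jaw=[1, 1, 1])

```text
t: 11.78
tcp_pos: [0.6004, 0.1318, 0.2688]
ee_rot: [1.896, 2.503, 0.0]
force: [1.5, -6.8, 5.6]
grip_width: 0.108
```

Request:
servo_tool([
  [0, 0, -0.05],
  [0, 0, 0],
], spin=[0, 0], jaw=[1, 1])

```text
t: 12.02
tcp_pos: [0.6004, 0.1318, 0.2683]
ee_rot: [1.896, 2.503, 0.0]
force: [0.1, -6.3, 5.4]
grip_width: 0.104
```

Request:
servo_tool([
  [0, 0, -0.05],
  [0, 0, 0],
], spin=[0, 0], jaw=[1, 1])

```text
t: 12.28
tcp_pos: [0.6004, 0.1318, 0.2678]
ee_rot: [1.896, 2.503, 0.0]
force: [0.6, -7.5, 6.3]
grip_width: 0.105
```

Request:
servo_tool([
  [0, 0, -0.05],
  [0, 0, 0],
], spin=[0, 0], jaw=[1, 1])

```text
t: 12.52
tcp_pos: [0.6004, 0.1318, 0.2673]
ee_rot: [1.896, 2.503, 0.0]
force: [1.0, -7.3, 6.6]
grip_width: 0.107
```

Request:
servo_tool([
  [0, 0, -0.03],
  [0, 0, 0],
], spin=[0, 0], jaw=[1, 1])

```text
t: 12.78
tcp_pos: [0.6004, 0.1318, 0.267]
ee_rot: [1.896, 2.503, 0.0]
force: [1.3, -8.5, 7.0]
grip_width: 0.103
```

Request:
servo_tool([
  [0, 0, -0.04],
  [0, 0, 0],
], spin=[0, 0], jaw=[1, 1])

```text
t: 13.02
tcp_pos: [0.6004, 0.1318, 0.2666]
ee_rot: [1.896, 2.503, 0.0]
force: [0.4, -7.4, 5.5]
grip_width: 0.111
```

Request:
servo_tool([
  [0, 0, -0.04],
  [0, 0, 0],
], spin=[0, 0], jaw=[1, 1])

```text
t: 13.28
tcp_pos: [0.6005, 0.1318, 0.2663]
ee_rot: [1.896, 2.503, 0.0]
force: [-0.3, -7.9, 8.7]
grip_width: 0.108
```

Run:
```python
from h import *
o=get_obs(); print(o['t'],o['tcp_pos'],o['ee_rot'],o['force'],o['torque'])
d=grab('wrist','w7');s=grab('side','s7');c=grab('scene','c7')
cv2.imwrite('pics/s7c.png',cv2.resize(s['img'][225:325,200:300,::-1],None,fx=6,fy=6,interpolation=cv2.INTER_NEAREST))
cv2.imwrite('pics/c7c.png',cv2.resize(c['img'][230:330,310:410,::-1],None,fx=6,fy=6,interpolation=cv2.INTER_NEAREST))
```

```text
13.275 [0.60045898 0.13176577 0.26630803] [1.89613145e+00 2.50287948e+00 3.28826295e-04] [-0.30502569 -7.92057053  8.68994624] [-1.26128644  0.14085177  0.12103597]
```

View pics/w7.png

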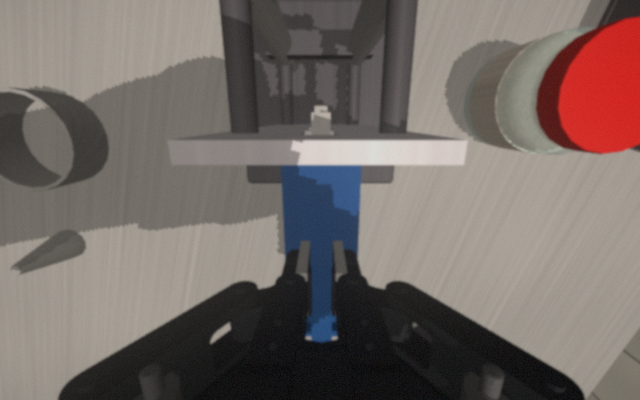

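View pics/s7c.png

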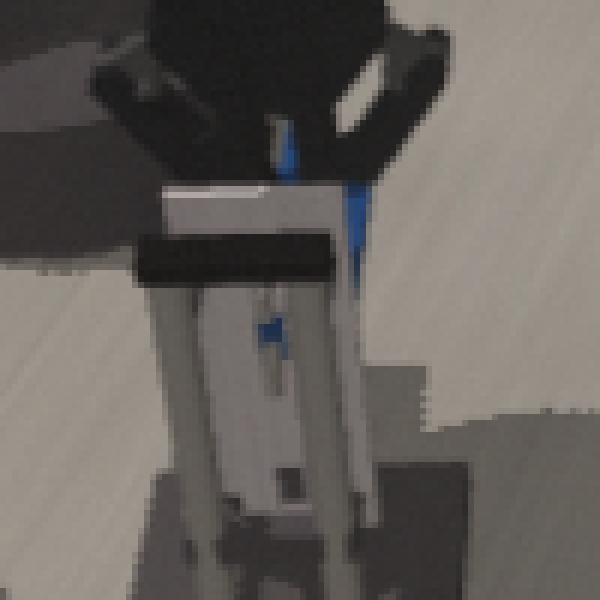

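View pics/c7c.png

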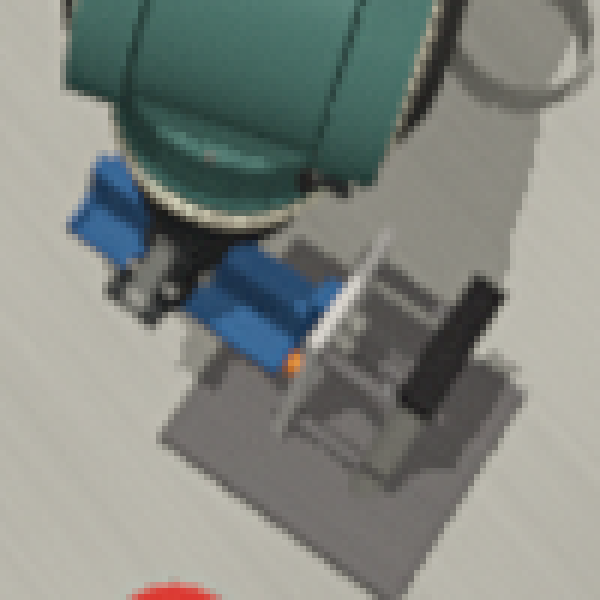

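Request:
servo_tool([
  [0, 0, -0.04],
  [0, 0, 0],
], spin=[0, 0], jaw=[1, 1])

```text
t: 13.68
tcp_pos: [0.6005, 0.1318, 0.2661]
ee_rot: [1.896, 2.503, 0.001]
force: [-0.7, -8.9, 11.5]
grip_width: 0.107
```

Request:
servo_tool([
  [0, 0, -0.03],
  [0, 0, 0],
], spin=[0, 0], jaw=[1, 1])

```text
t: 13.92
tcp_pos: [0.6006, 0.1318, 0.266]
ee_rot: [1.896, 2.503, 0.001]
force: [-1.2, -9.0, 13.7]
grip_width: 0.104
```

Request:
servo_tool([
  [0.01, -0.03, 0.05],
  [0.01, -0.03, 0.05],
  [0, 0, 0],
], spin=[0, 0, 0], jaw=[1, 1, 1])

```text
t: 14.3
tcp_pos: [0.6004, 0.1316, 0.2663]
ee_rot: [1.896, 2.504, 0.001]
force: [1.7, -6.1, 5.3]
grip_width: 0.11
```

Request:
servo_tool([
  [0.01, -0.04, 0.02],
  [0, 0, 0],
  [0, 0, 0],
  [0, 0, 0],
  [0, 0, 0],
  [0, 0, 0],
], spin=[0, 0, 0, 0, 0, 0], jaw=[1, 1, 0.95, 0.8, 0.7, 0.6], grip_force=20)

```text
t: 15.05
tcp_pos: [0.6, 0.1316, 0.2659]
ee_rot: [-1.895, -2.505, 0.0]
force: [0.6, 0.3, -0.4]
grip_width: 0.399
```

Run:
```python
from h import *
o=get_obs(); print(o['t'],o['tcp_pos'],o['grip_width'],o['force'],o['torque'])
d=grab('wrist','w8')
```

```text
15.05 [0.60002768 0.13161631 0.2658676 ] 0.3985676841746963 [ 0.56683083  0.28604101 -0.383861  ] [ 0.00762935  0.02239676 -0.00184055]
```

View pics/w8.png

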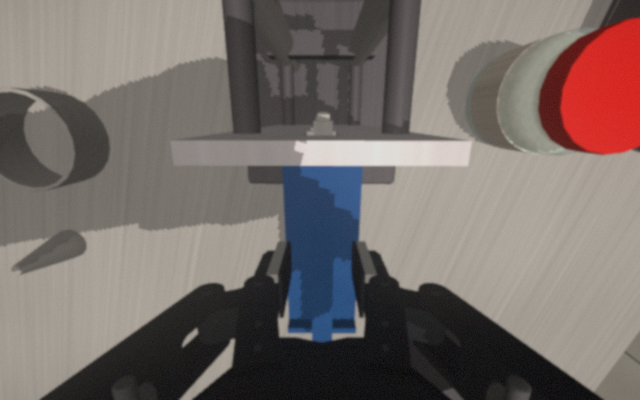

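Request:
servo_tool([
  [0, 0, 1],
  [0, 0, 3],
  [0, 0, 5],
  [0, 0, 5],
  [1, -5, 0],
  [1, -5, 0],
  [0, 0, 0],
  [0, 0, 0],
], spin=[0, 0, 0, 0, 0, 0, 0, 0], jaw=[0.6, 0.6, 0.6, 0.6, 0.6, 0.6, 0.6, 0.6])

```text
t: 16.1
tcp_pos: [0.62, 0.0319, 0.4066]
ee_rot: [-1.896, -2.505, -0.001]
force: [0.6, -0.1, -0.4]
grip_width: 0.402
```

Run:
```python
from h import *
o=get_obs(); print(o['t'],o['tcp_pos'],o['force'])
d=grab('wrist','w9');s=grab('side','s9');c=grab('scene','c9')
cv2.imwrite('pics/s9c.png',cv2.resize(s['img'][225:345,195:315,::-1],None,fx=5,fy=5,interpolation=cv2.INTER_NEAREST))
cv2.imwrite('pics/c9c.png',cv2.resize(c['img'][230:330,310:410,::-1],None,fx=6,fy=6,interpolation=cv2.INTER_NEAREST))
```

```text
16.1 [0.62004282 0.03187717 0.40658018] [ 0.61084274 -0.14682372 -0.41177224]
```

View pics/w9.png

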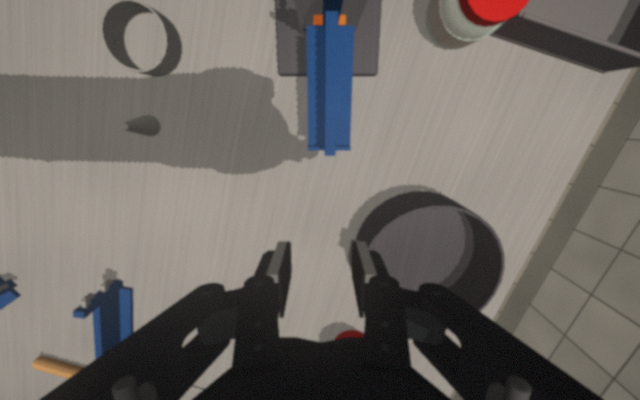

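View pics/s9c.png

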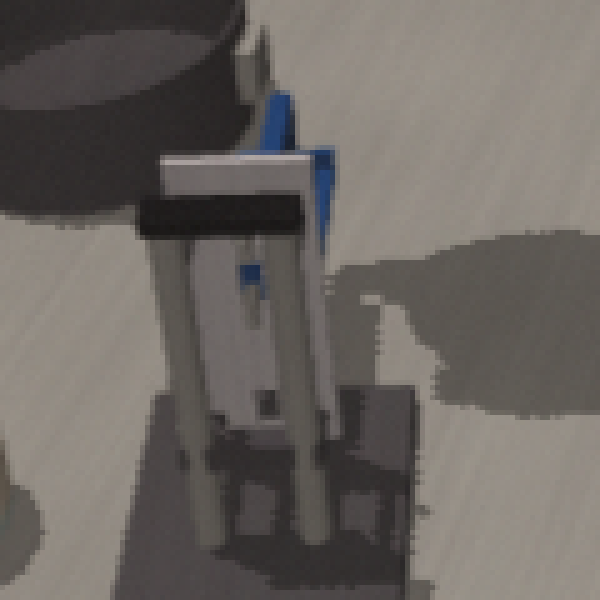

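View pics/c9c.png

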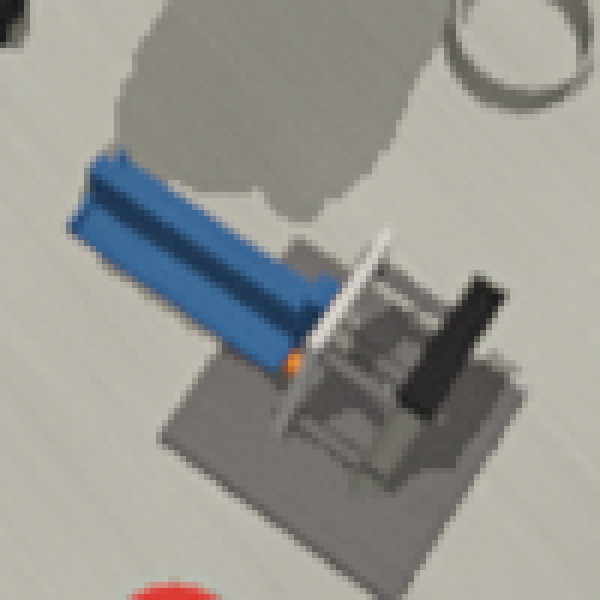

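Run:
```python
from h import *
d=load('w9')
cv2.imwrite('pics/z9.png',cv2.resize(d['img'][0:165,270:390,::-1],None,fx=3.6,fy=3.6,interpolation=cv2.INTER_NEAREST))
im=d['img'].astype(int); m=((im[:,:,2]-im[:,:,0]>40)&(im[:,:,2]>60)); m[:,:280]=0; m[:,380:]=0; m[200:]=0
y0=np.radians(105.7); u=np.array([np.cos(y0),np.sin(y0)]); l=np.array([-u[1],u[0]]); o=np.array([.60693,.10777])
for r in (40,60,80,100,120,140,146):
    xs=np.nonzero(m[r])[0]; a,b=xs.min(),xs.max()
    A,B=[plane(d,(x,r),.085)[:2]-o for x in (a-.5,b+.5)]
    print(r,a,b,'w %.4f mid l %.4f u %.4f'%(A@l-B@l,(A@l+B@l)/2,A@u))
```

```text
40 307 353 w 0.0436 mid l -0.0005 u 0.0681
60 307 352 w 0.0435 mid l -0.0002 u 0.0513
80 308 351 w 0.0424 mid l -0.0004 u 0.0339
100 308 350 w 0.0423 mid l -0.0001 u 0.0158
120 308 349 w 0.0422 mid l 0.0003 u -0.0031
140 308 349 w 0.0430 mid l 0.0001 u -0.0227
146 309 348 w 0.0412 mid l 0.0000 u -0.0288
```

View pics/z9.png

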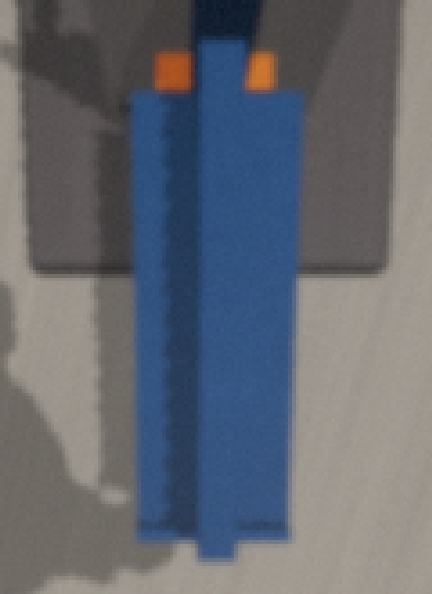

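Run:
```python
from h import *
d=load('w9'); y0=np.radians(105.7); u=np.array([np.cos(y0),np.sin(y0)]); o=np.array([.60693,.10777])
def zat(r,c,U):
    zs=np.linspace(.03,.2,1701); us=[(plane(d,(c,r),z)[:2]-o)@u for z in zs]; return zs[np.argmin(abs(np.array(us)-U))]
for dr in(-.5,0,.5): print('far flange top',zat(149.8+dr,329,-.0325),'far web top',zat(154.5+dr,330,-.0325),'near flange top',zat(25.1+dr,329,.0805),'spine top edge rear',zat(10.5+dr,331,.0805))
a=cv2.cvtColor(load('c7')['img'],cv2.COLOR_RGB2GRAY);b=cv2.cvtColor(load('c9')['img'],cv2.COLOR_RGB2GRAY)
r=(slice(253,275),slice(318,334))
print('c7->c9 far end shift',cv2.phaseCorrelate(a[r].astype(float),b[r].astype(float)))
c=load('c9'); 
def W(U,z): q=o+U*u; return (q[0],q[1],z)
print('per 5mm',proj(c,W(-.0325,.125))-proj(c,W(-.0325,.12)))
```

```text
far flange top 0.0811 far web top 0.1212 near flange top 0.0854 spine top edge rear 0.1211
far flange top 0.086 far web top 0.1249 near flange top 0.0839 spine top edge rear 0.12000000000000001
far flange top 0.0906 far web top 0.12840000000000001 near flange top 0.0825 spine top edge rear 0.11900000000000001
c7->c9 far end shift ((-0.02213407343883489, 0.46070498496818857), 0.8773080306080266)
per 5mm [ 0.05889141 -0.62757403]
```

Run:
```python
from h import *
d=load('w9'); y0=np.radians(105.7); u=np.array([np.cos(y0),np.sin(y0)]); o=np.array([.60693,.10777])
zs=np.linspace(.03,.2,1701)
for r in(13.7,14.2,14.7): print(zs[np.argmin(abs(np.array([(plane(d,(340,r),z)[:2]-o)@u for z in zs])-.0905))])
A=load('scene0')['img'].astype(int);B=load('c9')['img'].astype(int)
print('bystander regions diff',[(n,abs(A[y0:y1,x0:x1]-B[y0:y1,x0:x1]).mean().round(1)) for n,(x0,y0,x1,y1) in dict(tin=(220,238,290,305),bottle=(213,190,242,230),jar=(325,326,356,358),bowl=(207,153,247,188)).items()])
```

```text
0.081
0.0797
0.0784
bystander regions diff [('tin', np.float64(8.6)), ('bottle', np.float64(8.5)), ('jar', np.float64(9.1)), ('bowl', np.float64(11.1))]
```

Run:
```python
from h import *
print(job.job_done()); print(get_obs()['t'])
```

```text
the job is handed in; nothing more can be done
None
the job is handed in; nothing more can be done
```

The leftmost loose arm is fitted to the empty upright: hooked through both slots, seated against the plate, pressed down to the firm stop and released. I handed it in after about 16 s of robot time. No verdict was reported.

**Forces:** Pushing in, I felt the plate at about 5 N. Pressing down took about 5–6 N on the wrist sensor while the catch moved. At the stop the sensor peaked near 14 N down and 9 N horizontal, about 18 N in all with the arm's weight added, below the 25 N limit but above your 10 N guide.

**Last checks after letting go:**
- **Position:** the arm hangs with its underside about 79–80 mm up and within about 0.5 mm of the middle line, turned by about 0.3–0.5°.
- **Catch:** its top measures about 80 mm up, down from about 88 mm, so it is fully pushed down.
- **Level:** the checks disagreed slightly. The wrist camera showed the arm level to within about 0.03 rad, while a scene-camera comparison hinted at up to 0.03 rad of sag. Both are within the 0.08 limit.
- **Bystanders:** I never felt contact with any of them. I did not measure their shift: the image comparison of the tin, bottle, jar and bowl gave a similar small difference for all four, which settles nothing. The spatula, nozzle and cutter were not part of that comparison.

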